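Untwist the display dish and hold it out

ROBOT

A 7-joint arm with a two-finger parallel gripper is mounted at the origin on a cart in front of the work surface, level with it; the furniture and walls round the work are solid. World frame = base frame: x ahead of the robot, y to its left, z up, the work surface at z = 0. Lengths are in m, angles in rad, forces in N, time in s.
With the tool pointing down it reaches from about 0.425 to 1.025 m from the base axis. Payload 9.4 kg.
Tool frame: the origin (TCP) lies at the very end of the fingers, on their centre line; the grasp point (between the pads) lies 19 mm behind it (ctrl.hold_point_z is the distance from the TCP to the grasp point, in m); z points along the fingers, y is the line along which they close (so a half turn about z gives the same grasp; the last joint's range is limited). The gripper opens to 93 mm and grips with 3 to 60 N. Pads are 15 mm wide; open, the fingers measure 128 mm over their backs; the gripper's body (75 mm by 188 mm) begins 65 mm behind the grasp point.
Start: joints at [-1.389, 0.599, -0.003, 1.599, 0.002, 0.943, -0.08], TCP at [0.186, 0.701, 0.198] pointing down, gripper open.
Joint ranges: [-2.57, 2.57], [-0.35, 1.97], [-1.29, 1.29], [0.11, 2.56], [-1.05, 4.19], [0.11, 1.86], [-2.63, 2.63]. Speed limits (rad/s): [2.22, 2.22, 3.01, 3.01, 3.14, 3.14, 3.14].

INTERFACE

Orientations are given as a rotation vector (axis times angle).
In Python, from plant import ctrl gives the robot as it stands.
- The arm moves only by the tool play_rows, never from a script. Its argument "series" is a list of rows, each a list of 7 numbers: the shift along the tool's x, y, z in m, then the turn, a rotation vector about the tool's x, y, z in degrees, then the closure, from 0 (fully open) to 1 (shut). A call has 1 to 10 rows; each row is the pose to reach, as a shift and turn from the pose commanded when the call began, along the tool's axes at that moment; what a row does not reach only later rows make up. A row lasts 1/10 s, in which the tool goes at most 50 mm and 8.59 degrees, less where a joint would pass 70% of its speed; a pose out of reach is approached as far as the arm can. A call with a gripper value outside its range is refused whole. The fingers move at their own pace and stop on an object; "force" is the grip in N (left out, the last holds). Time passes only in rows, so rows that repeat a pose let the fingers close. It gives the time, the measured TCP pose, the force, the opening and the grip force at its end, in the units of the state.
- ctrl.state(): the state, without advancing time (a new reading comes with each control period).
- ctrl.get_image(name): name is "side" or "top" or "wrist"; returns a dict with "pixels" (480x640x3 uint8, red, green, blue), "vertical_fov" (degrees; the focal length in pixels is half the picture's height over the tangent of half this angle, whatever the lens; pixels are square), "cx", "cy" (the principal point, pixels), "R" (3x3) and "t" (3): a world point X has camera coordinates R X + t. Camera axes: x right, y down, z forward; pixel columns grow to the right and rows downward; lengths in m; the calibration is good to about 2 mm. The wrist camera is an equidistant fisheye: a pixel r from the principal point sees the ray r / f radians off the axis. A picture is of the moment at which its call begins. There is no depth.
- ctrl.job_done(): hands the job in; it is judged then, once.
The state is a dict: "time_s": time; "joint_positions": joint angles; "qd": joint speeds; "effort": joint torques, N m; "position": TCP position; "eef_rot": TCP orientation; "contact_force": force on the tool from outside, world axes, zero at the start; "moment": the same for the moment, N m; "gripper_width": finger opening in m; "gripper_force": force on a finger pad.
Only numpy, scipy, OpenCV 4.12 (cv2) and the standard library are available. Lean on these libraries where they do the work, as an engineer would, in place of code of your own. Each camera call takes 0.05 s, during which the arm holds its last target. There are 200 camera calls.

TASK

The oval carrying dish with the loose stone ball in it is twist-locked on its stand, and a pillar candle has been left standing where the dish has to swing: first stand that candle upright on the bare wooden coaster. Then take the dish by the wooden grip over it, give it a gentle quarter turn anticlockwise (seen from above) on its stand to unlock it, and lift it, always level, straight up a hand's breadth clear of the stand. Finish while holding it there above the stand, still crosswise, level and at rest for the customer; the ball stays in the middle of the hollow all the time, the dish touches neither candle and the other things are left where they are.

Things in the scene. Friction and masses are not known exactly. Their poses are not given: they have to be found in the camera images.
- stand: heavy stand, does not move: dark wooden foot 112 mm across, two brass pillars, round brass top plate 76 mm across, its top 44 mm above the table, with a 56 x 17 mm slot along the stand's x axis through its 6 mm. Origin: centre of the foot's underside, z up. At the start the dish sits on the plate, locked, its x axis along the stand's x axis, which points away from the robot (within 0.35 rad)
- dish: oval wooden carrying dish 210 (its x) x 110 x 18 mm, 0.3 to 0.5 kg; round hollow 92 mm across, 8 mm deep; arched brass bail along x. Origin: centre of the board's underside, on the plate; z up. A brass T foot under it, 14 mm deep, bar along y, is caught under the plate (2 mm play) until turned 90 deg anticlockwise to a stop, where it passes the slot (+-0.15 rad); turns easily, 4 mm sideways play
- dish_grip (a point): centre of the dish's wooden grip, 98 mm above the dish's origin on its z axis: a rounded bar 84 mm long (along the dish's x axis), 16 mm thick (y) and 22 mm high (z), free all round; pinch it from above across its 16 mm
- dish_middle (a point): middle of the hollow's floor, 10 mm above the dish's origin
- stone_center (a point): centre of the loose polished stone ball, 34 mm across, 0.055 kg, that lies in the middle of the hollow and rolls freely
- tall_candle: cream pillar candle, 49 mm across, 100 mm tall plus wick. Origin: centre of its underside. One of the two candles stands close by the dish's right long side near its near end, where that end will swing; grasp it from above, fingers closing along the dish's length (the air between it and the dish is 15 mm or so). The other stands further back: leave it
- short_candle: olive pillar candle, 49 mm across, 70 mm tall plus wick. Origin: centre of its underside, z up. Either candle may be the one in the way: it is the one nearer the stand
- coaster: round wooden coaster, 65 mm across, 8 mm thick, fixed to the table, bare at the start. Origin: centre of its underside, z up
- jar_candle: bystander: jar candle with wooden lid, 66 mm across, 91 mm tall; origin at the centre of its underside
- vase: bystander: small white bud vase, 62 mm across, 96 mm tall; origin at the centre of its underside
- spool: bystander: ribbon spool lying flat, about 60 mm across, 26 mm tall, with a loose end of ribbon; origin at the centre of its underside
- bottle: bystander: small dark corked bottle, 53 mm across, 149 mm tall; origin at the centre of its underside
- tags: bystander: bundle of brown paper gift tags, 98 x 45 x 17 mm; origin at the centre of its underside
Things that resemble listed ones, but are neither listed nor needed, are in the scene too. What is shaped like the part that bears stone_center but green is not meant.

How it is judged:
By the outcome, as a careful person would: the job done as asked, in the order asked, and still so for the second after the job is handed in, while the arm keeps its last pose, push and grip.
It also fails if it takes over 64 s, if anything falls off the work surface, if the arm or the gripper's body presses on something with over 40 N, if the wrist force passes 120 N, or if a joint passes its speed limit or range.

## Working session

There is one attempt and no reset: what is moved stays moved. The work goes in short steps, Python scripts to look and compute and a tool call to move; the robot and the scene stay as the last step left them, time stands still between calls to the robot, and variables do not carry over. Pictures are saved under pics/ and viewed, at most 10 in all, crops included, and the job is handed in when it is done.

Besides the shell and the picture viewer there is one more tool, called after "Request:" by a JSON object that holds its "fn" and its "kwargs", one argument or row to a line. play_rows: Moves the arm, as the interface text tells. Its arguments: {"type":"object","properties":{"series":{"type":"array","items":{"type":"array","items":{"type":"number"}}},"force":{"type":"number"}},"required":["series"]}

```bash
mkdir -p pics; cat > h.py <<'E'
import numpy as np, cv2
from plant import ctrl
from scipy.spatial.transform import Rotation as Ro
def snap(n,f):
    d=ctrl.get_image(n); cv2.imwrite(f'pics/{f}.png',d['pixels'][:,:,::-1]); np.savez(f'pics/{f}.npz',**d); return d
def load(f): return dict(np.load(f'pics/{f}.npz'))
def ray(d,u,v,wrist=False):
    f=240/np.tan(np.radians(float(d['vertical_fov'])/2)); a=np.array([u-d['cx'],v-d['cy']],float)
    if wrist:
        r=np.hypot(*a); th=r/f; c=np.r_[a/max(r,1e-9)*np.sin(th),np.cos(th)]
    else: c=np.r_[a/f,1]
    R=d['R']; return -R.T@d['t'], R.T@c
def onz(d,u,v,z,wrist=False):
    o,r=ray(d,u,v,wrist); return o+r*(z-o[2])/r[2]
def proj(d,X):
    f=240/np.tan(np.radians(float(d['vertical_fov'])/2)); c=d['R']@np.array(X)+d['t']; return c[:2]/c[2]*f+[d['cx'],d['cy']]
def shift(dw):
    s=ctrl.state(); return Ro.from_rotvec(s['eef_rot']).inv().apply(dw)
E
python3 - <<'E'
from h import *
for n in ('top','side'):
    d=snap(n,n+'0'); print(n,d['vertical_fov'],d['cx'],d['cy'],(-d['R'].T@d['t']).round(3),d['R'].round(2).tolist())
s=ctrl.state(); print(s); print(Ro.from_rotvec(s['eef_rot']).as_matrix().round(3))
E
```

```text
top 44.705132862586765 319.5442593056606 223.87991795314008 [0.312 0.218 1.321] [[-0.11, -0.99, -0.01], [-0.97, 0.11, -0.22], [0.22, -0.02, -0.98]]
side 48.375133806655235 318.8130169273331 245.0542547930135 [0.442 1.139 0.485] [[-0.99, -0.14, -0.03], [-0.03, 0.37, -0.93], [0.14, -0.92, -0.37]]
{'time_s': 0.1, 'joint_positions': array([-1.38870628,  0.60003011, -0.0025517 ,  1.60004573,  0.00179965,
        0.94290864, -0.07981956]), 'qd': array([-2.56632490e-03, -2.17750619e-03, -3.40229987e-04,  5.66030034e-05,
       -2.79311720e-04, -2.35751640e-04,  1.42248740e-03]), 'effort': array([ 4.27469247e-03, -7.66548157e+01,  1.50200062e+00, -2.52934742e+01,
       -5.23237302e-02,  1.36196654e-02,  6.63585001e-05]), 'position': array([0.18542711, 0.7004033 , 0.19715856]), 'eef_rot': array([-4.05294837e-01, -3.11528355e+00,  2.18107439e-03]), 'contact_force': array([-0.61946207,  0.12629084, -0.35383883]), 'moment': array([ 0.01328606, -0.00987441, -0.02144056]), 'gripper_force': 0.0, 'gripper_width': 0.09311350825727212}
[[-0.967  0.256 -0.   ]
 [ 0.256  0.967 -0.001]
 [-0.    -0.001 -1.   ]]
```

View pics/top0.png

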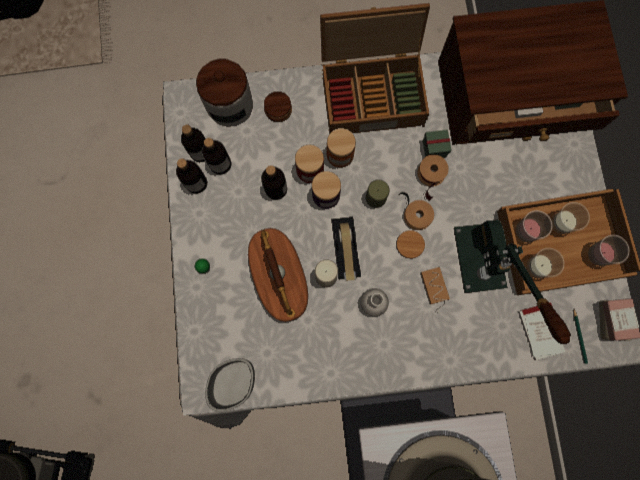

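View pics/side0.png

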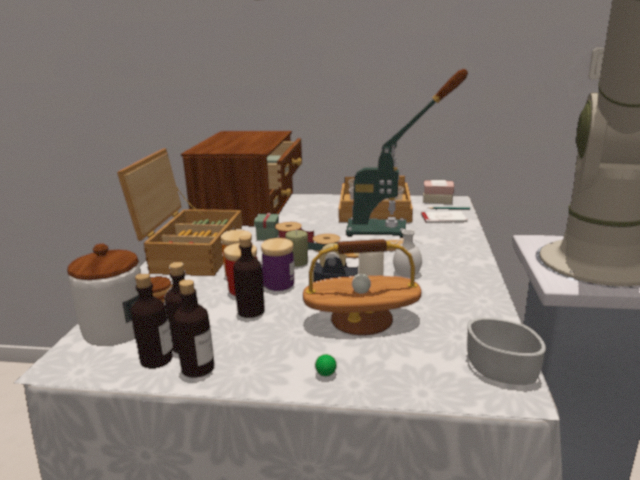

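Top view: dish at (278,275) and cream candle at (326,273), by the dish's right side near its near end. The olive candle (377,193) is further back. Coaster candidates are the plain disc at (410,244), the holed spools (434,170) and (418,215), and the jar lid (277,106). I'll confirm in a crop.

```bash
python3 - <<'E'
from h import *
d=load('top0'); im=np.ascontiguousarray(d['pixels'][:,:,::-1])
c=cv2.resize(im[155:335,235:455],None,fx=3.6,fy=3.3,interpolation=cv2.INTER_CUBIC); cv2.imwrite('pics/crop1.png',c)
hsv=cv2.cvtColor(im,cv2.COLOR_BGR2HSV)
def comp(m,box,n):
    k=np.zeros_like(m); u0,u1,v0,v1=box; k[v0:v1,u0:u1]=m[v0:v1,u0:u1]
    cs,_=cv2.findContours(k,cv2.RETR_EXTERNAL,cv2.CHAIN_APPROX_NONE); c=max(cs,key=cv2.contourArea)
    print(n,'area',cv2.contourArea(c),'ell',cv2.fitEllipse(cv2.convexHull(c)),cv2.boundingRect(c)); return cv2.fitEllipse(cv2.convexHull(c)),cv2.convexHull(c)[:,0]
sat=((hsv[...,1]>90)&(hsv[...,2]>40)).astype(np.uint8)*255
e,h=comp(sat,(240,315,222,328),'dish')
P=np.array([onz(d,u,v,0.06)[:2] for u,v in h]); m=cv2.fitEllipse((P*1000).astype(np.float32)); print('dish world',m)
e,h=comp(sat,(390,430,228,262),'coaster')
P=np.array([onz(d,u,v,0.008)[:2] for u,v in h]); print('coaster world',cv2.fitEllipse((P*1000).astype(np.float32)))
cr=((hsv[...,2]>150)&(hsv[...,1]>25)&(hsv[...,0]>15)&(hsv[...,0]<40)).astype(np.uint8)*255
try:
    e,h=comp(cr,(310,342,255,290),'candle'); P=np.array([onz(d,u,v,0.1)[:2] for u,v in h]); print('candle',cv2.fitEllipse((P*1000).astype(np.float32)))
except Exception as x: print(x)
E
```

```text
dish area 3954.5 ell ((277.4909973144531, 274.583984375), (52.46812438964844, 98.5903549194336), 162.16136169433594) (248, 228, 60, 94)
dish world ((493.6346130371094, 297.3642578125), (113.52067565917969, 216.31436157226562), 102.36835479736328)
coaster area 581.5 ell ((410.1770935058594, 243.9535369873047), (27.692148208618164, 28.24352264404297), 133.90513610839844) (396, 230, 29, 29)
coaster world ((535.1633911132812, -7.802765846252441), (63.71074295043945, 65.12499237060547), 64.15190124511719)
candle area 310.5 ell ((326.1047668457031, 270.2967834472656), (20.499855041503906, 20.662277221679688), 125.62242889404297) (316, 260, 21, 21)
candle ((483.61669921875, 191.9649658203125), (43.32664108276367, 43.638648986816406), 109.76658630371094)
```

View pics/crop1.png

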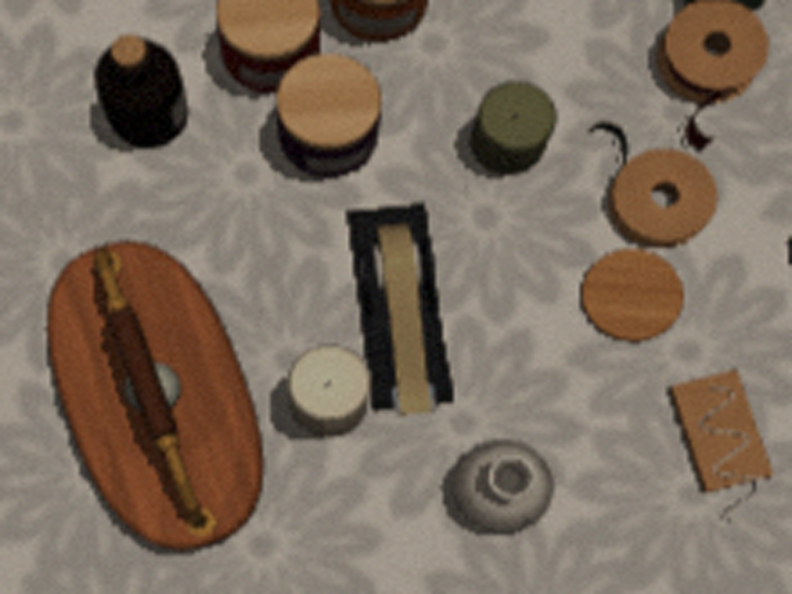

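The crop confirms it: the cream tall candle is the one in the way, and the plain disc without a hole is the coaster. Measured positions: dish about (0.494, 0.297) with yaw 12.4°, candle about (0.484, 0.192), coaster about (0.535, −0.008). I'm moving above the candle.

Request:
{"fn": "play_rows", "kwargs": {
  "series": [
    [-0.02,-0.02,-0.03,0,0,3,0],
    [-0.05,-0.05,-0.055,0,0,10,0],
    [-0.085,-0.085,-0.055,0,0,17,0],
    [-0.12,-0.12,-0.055,0,0,24,0],
    [-0.155,-0.155,-0.055,0,0,31,0],
    [-0.19,-0.19,-0.055,0,0,38,0],
    [-0.225,-0.224,-0.055,0,0,45,0],
    [-0.26,-0.258,-0.055,0,0,52,0],
    [-0.295,-0.292,-0.055,0,0,58,0],
    [-0.33,-0.327,-0.055,0,0,62.8,0]
  ]
}}

```text
time_s: 1.1
position: [0.4214, 0.2985, 0.2529]
eef_rot: [-1.974, -2.444, -0.0]
contact_force: [1.2, 0.7, 0.3]
gripper_width: 0.0929
gripper_force: 0.0
```

```bash
python3 - <<'E'
from h import *
s=ctrl.state(); print(s['time_s'],s['position'],Ro.from_rotvec(s['eef_rot']).as_matrix().round(3).tolist(), shift(np.array([.484,.192,.25])-s['position']))
E
```

```text
1.1 [0.42141698 0.29852888 0.25292201] [[-0.211, 0.978, 0.0], [0.978, 0.211, 0.0], [0.0, 0.0, -1.0]] [-0.11731714  0.0387524   0.00291805]
```

Request:
{"fn": "play_rows", "kwargs": {
  "series": [
    [-0.03,0.01,0,0,0,0,0],
    [-0.06,0.02,0,0,0,0,0],
    [-0.09,0.03,0,0,0,0,0],
    [-0.11,0.037,0,0,0,0,0],
    [-0.117,0.039,0,0,0,0,0],
    [-0.117,0.039,0,0,0,0,0],
    [-0.117,0.039,0,0,0,0,0]
  ]
}}

```text
time_s: 1.8
position: [0.4834, 0.1954, 0.2528]
eef_rot: [-1.967, -2.449, 0.0]
contact_force: [-0.4, 0.6, -0.6]
gripper_width: 0.0929
gripper_force: 0.0
```

```bash
python3 - <<'E'
from h import *
d=snap('wrist','w1'); s=ctrl.state(); print(s['position'],d['vertical_fov'],(-d['R'].T@d['t']).round(3),d['R'].round(2).tolist())
E
```

```text
[0.48333105 0.19565252 0.25276696] 65.70646984690485 [0.467 0.265 0.439] [[0.98, 0.22, -0.0], [0.21, -0.94, 0.26], [0.06, -0.25, -0.97]]
```

View pics/w1.png

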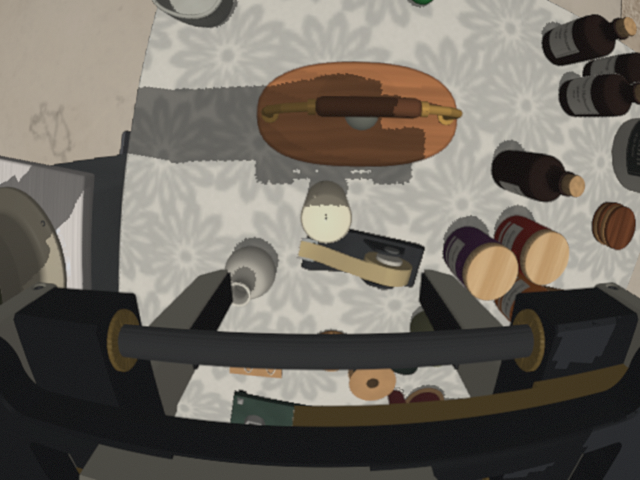

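Wrist view: candle top at (326,218), dish at (358,113), and the tape dispenser right beside the candle from (302,250) to (422,270). I'm measuring the clearances.

```bash
python3 - <<'E'
from h import *
d=load('w1'); im=np.ascontiguousarray(d['pixels'][:,:,::-1]); hsv=cv2.cvtColor(im,cv2.COLOR_BGR2HSV)
def ell(m,box,z,n):
    k=np.zeros(m.shape,np.uint8); u0,u1,v0,v1=box; k[v0:v1,u0:u1]=m[v0:v1,u0:u1]*255
    cs,_=cv2.findContours(k,cv2.RETR_EXTERNAL,cv2.CHAIN_APPROX_NONE); h=cv2.convexHull(max(cs,key=cv2.contourArea))[:,0]
    P=np.array([onz(d,u,v,z,True)[:2] for u,v in h]); print(n,cv2.fitEllipse((P*1000).astype(np.float32)),h.min(0),h.max(0))
ell((hsv[...,2]>150)&(hsv[...,1]>20),(295,358,188,246),.1,'candle')
ell((hsv[...,1]>100),(245,470,55,172),.058,'dish')
ell((hsv[...,1]>70)&(hsv[...,2]<160),(312,425,90,120),.142,'grip')
c,s=np.cos(.216),np.sin(.216); T=np.array([[c,s],[-s,c]])
for u,v in [(326,218),(345,229),(420,245),(302,240),(302,265),(422,248),(416,287)]:
    for z in (0,.03,.1): 
        p=onz(d,u,v,z,True)[:2]; print((u,v),z,p.round(3),'rel candle in dish axes',(T@(p-[.4845,.192])).round(3))
E
```

```text
candle ((483.960205078125, 189.7071075439453), (40.49951934814453, 48.79573059082031), 103.3231201171875) [300 204] [351 242]
dish ((495.2350769042969, 297.2178955078125), (112.37877655029297, 218.1388702392578), 102.83404541015625) [257  62] [461 165]Traceback (most recent call last):
  File "<stdin>", line 9, in <module>
  File "<stdin>", line 6, in ell
cv2.error: OpenCV(4.12.0) /io/opencv/modules/imgproc/src/shapedescr.cpp:361: error: (-201:Incorrect size of input array) There should be at least 5 points to fit the ellipse in function 'fitEllipseNoDirect'
```

```bash
python3 - <<'E'
from h import *
d=load('w1')
c,s=np.cos(.22),np.sin(.22); T=np.array([[c,s],[-s,c]])
k=onz(d,325.5,217.5,.1,True)[:2]; print('candle',k,'rel dish',T@(k-[.4945,.2973]))
for u,v in [(301,217),(351,217),(326,193),(326,242)]: print(T@(onz(d,u,v,.1,True)[:2]-k))
print('grip ends',[onz(d,u,v,.142,True)[:2].round(4) for u,v in [(317,106),(422,107)]])
for u,v in [(345,229),(302,240),(302,265),(422,248),(416,287)]:
    print((u,v),[(T@(onz(d,u,v,z,True)[:2]-k)).round(3) for z in (0,.03)])
E
```

```text
candle [0.48319086 0.19278028] rel dish [-0.03384586 -0.09953254]
[-0.02290573  0.00054706]
[0.0238457  0.00045587]
[0.00050656 0.02313004]
[ 0.00042782 -0.02381089]
grip ends [array([0.4552, 0.2884]), array([0.5371, 0.3081])]
(345, 229) [array([ 0.024, -0.036]), array([ 0.022, -0.029])]
(302, 240) [array([-0.029, -0.05 ]), array([-0.027, -0.042])]
(302, 265) [array([-0.03 , -0.083]), array([-0.028, -0.072])]
(422, 248) [array([ 0.122, -0.061]), array([ 0.114, -0.052])]
(416, 287) [array([ 0.118, -0.114]), array([ 0.11 , -0.102])]
```

Request:
{"fn": "play_rows", "kwargs": {
  "series": [
    [-0.003,-0.001,0.03,0,0,0,0],
    [-0.003,-0.001,0.065,0,0,0,0],
    [-0.003,-0.001,0.1,0,0,0,0],
    [-0.003,-0.001,0.13,0,0,0,0],
    [-0.003,-0.001,0.16,0,0,0,0],
    [-0.003,-0.001,0.18,0,0,0,0],
    [-0.003,-0.001,0.19,0,0,0,0],
    [-0.003,-0.001,0.196,0,0,0,0],
    [-0.003,-0.001,0.198,0,0,0,0],
    [-0.003,-0.001,0.198,0,0,0,0]
  ]
}}

```text
time_s: 2.85
position: [0.484, 0.1916, 0.0555]
eef_rot: [1.969, 2.448, 0.001]
contact_force: [-0.1, 0.7, 0.1]
gripper_width: 0.0928
gripper_force: 0.0
```

Request:
{"fn": "play_rows", "kwargs": {
  "series": [
    [0,0,0,0,0,0,0.3],
    [0,0,0,0,0,0,0.5],
    [0,0,0,0,0,0,0.55],
    [0,0,0,0,0,0,0.6],
    [0,0,0,0,0,0,0.65],
    [0,0,0,0,0,0,0.65],
    [0,0,0,0,0,0,0.65],
    [0,0,0,0,0,0,0.65]
  ],
  "force": 15
}}

```text
time_s: 3.65
position: [0.4838, 0.1913, 0.0549]
eef_rot: [1.969, 2.448, 0.0]
contact_force: [0.6, -0.1, 1.3]
gripper_width: 0.0483
gripper_force: 15.0
```

Request:
{"fn": "play_rows", "kwargs": {
  "series": [
    [0,0,-0.015,0,0,0,0.65],
    [0,0,-0.04,0,0,0,0.65],
    [0,0,-0.07,0,0,0,0.65],
    [0,0,-0.1,0,0,0,0.65],
    [-0.01,0,-0.12,0,0,0,0.65],
    [-0.03,0.001,-0.13,0,0,0,0.65],
    [-0.06,0.002,-0.13,0,0,0,0.65],
    [-0.09,0.003,-0.13,0,0,0,0.65],
    [-0.12,0.004,-0.13,0,0,0,0.65],
    [-0.15,0.005,-0.13,0,0,0,0.65]
  ]
}}

```text
time_s: 4.65
position: [0.5205, 0.0447, 0.1848]
eef_rot: [-1.969, -2.448, 0.001]
contact_force: [0.3, -0.3, -2.2]
gripper_width: 0.0487
gripper_force: 15.0
```

Request:
{"fn": "play_rows", "kwargs": {
  "series": [
    [-0.025,0.001,0,0,0,0,0.65],
    [-0.045,0.002,0,0,0,0,0.65],
    [-0.055,0.002,0.005,0,0,0,0.65],
    [-0.057,0.002,0.025,0,0,0,0.65],
    [-0.057,0.002,0.05,0,0,0,0.65],
    [-0.057,0.002,0.075,0,0,0,0.65],
    [-0.057,0.002,0.095,0,0,0,0.65],
    [-0.057,0.002,0.103,0,0,0,0.65],
    [-0.057,0.002,0.103,0,0,0,0.65],
    [-0.057,0.002,0.103,0,0,0,0.65]
  ]
}}

```text
time_s: 5.65
position: [0.5351, -0.0093, 0.0823]
eef_rot: [1.969, 2.448, 0.0]
contact_force: [-1.1, -0.9, -1.1]
gripper_width: 0.0488
gripper_force: 15.0
```

```bash
python3 - <<'E'
from h import *
d=snap('wrist','w2'); t=snap('top','t2'); s=ctrl.state(); print(s['position'],s['gripper_width'],s['gripper_force'],s['contact_force'])
for q,n in ((d,'a'),): pass
a=d['pixels'][150:330,200:440]; 
u,v=proj(t,[.535,-.008,.04]).astype(int); b=t['pixels'][max(v-70,0):v+50,u-80:u+80]
o=np.vstack([cv2.resize(a,(400,300)),cv2.resize(b,(400,300))]); cv2.imwrite('pics/c2.png',o[:,:,::-1])
E
```

```text
[ 0.53543219 -0.00935031  0.08281557] 0.04914308222456422 14.982444047927856 [-0.63233138 -0.93896589 -0.59011826]
```

View pics/c2.png

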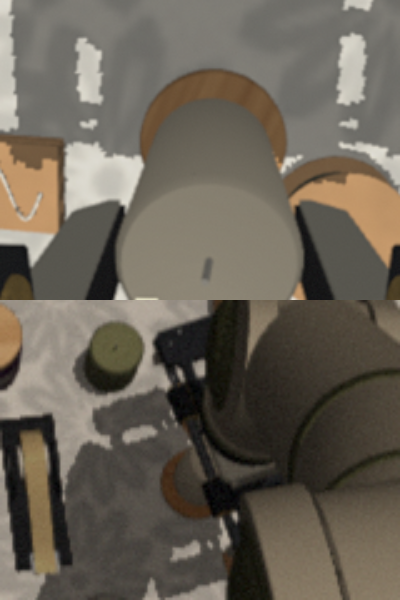

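Wrist crop: the candle is centred left-right over the coaster. I'm lowering and releasing.

Request:
{"fn": "play_rows", "kwargs": {
  "series": [
    [0,0,0.007,0,0,0,0.65],
    [0,0,0.013,0,0,0,0.65],
    [0,0,0.017,0,0,0,0.65],
    [0,0,0.0195,0,0,0,0.65],
    [0,0,0.0195,0,0,0,0.65],
    [0,0,0.0195,0,0,0,0.65],
    [0,0,0.0195,0,0,0,0.65]
  ]
}}

```text
time_s: 6.45
position: [0.5351, -0.0095, 0.0624]
eef_rot: [1.969, 2.448, 0.0]
contact_force: [-0.3, 0.5, 0.7]
gripper_width: 0.049
gripper_force: 15.0
```

Request:
{"fn": "play_rows", "kwargs": {
  "series": [
    [0,0,0,0,0,0,0.45],
    [0,0,0,0,0,0,0.4],
    [0,0,0,0,0,0,0.3],
    [0,0,0,0,0,0,0.1],
    [0,0,0,0,0,0,0],
    [0,0,0,0,0,0,0],
    [0,0,-0.01,0,0,0,0],
    [0,0,-0.03,0,0,0,0],
    [0,0,-0.06,0,0,0,0],
    [0,0,-0.1,0,0,0,0]
  ]
}}

```text
time_s: 7.45
position: [0.5339, -0.0096, 0.1631]
eef_rot: [-1.968, -2.446, 0.003]
contact_force: [0.9, -0.8, 0.1]
gripper_width: 0.0933
gripper_force: 0.0
```

Request:
{"fn": "play_rows", "kwargs": {
  "series": [
    [0,0,-0.03,0,0,0,0],
    [0,0,-0.065,0,0,7,0],
    [0.02,0.002,-0.095,0,0,15,0],
    [0.05,0.005,-0.1,0,0,23,0],
    [0.08,0.008,-0.1,0,0,31,0],
    [0.115,0.011,-0.1,0,0,39,0],
    [0.15,0.014,-0.1,0,0,47,0],
    [0.185,0.018,-0.1,0,0,55,0],
    [0.22,0.021,-0.1,0,0,63,0],
    [0.25,0.024,-0.1,0,0,71,0]
  ]
}}

```text
time_s: 8.45
position: [0.5041, 0.2417, 0.2632]
eef_rot: [-3.026, -0.842, -0.0]
contact_force: [0.4, -0.7, 0.4]
gripper_width: 0.0929
gripper_force: 0.0
```

```bash
cat > go.py <<'E'
from h import *
def go(p,yaw):
    s=ctrl.state(); R=Ro.from_rotvec(s['eef_rot']).as_matrix(); y=np.degrees(np.arctan2(R[1,1],R[0,1]))
    print(s['time_s'],s['position'].round(4),'yaw',y.round(2),'shift',shift(np.array(p)-s['position']).round(4),'turn z',y-yaw,'q7',s['joint_positions'][6])
E
python3 -c "
from go import *
go([.496,.298,.25],-77.1)"
```

```text
8.45 [0.5041 0.2417 0.2632] yaw -58.91 shift [ 0.0221 -0.0523  0.0132] turn z 18.191577684480798 q7 -1.219160804471554
```

Request:
{"fn": "play_rows", "kwargs": {
  "series": [
    [0.008,-0.02,0,0,0,7,0],
    [0.016,-0.038,0,0,0,13,0],
    [0.02,-0.048,0,0,0,17,0],
    [0.022,-0.052,0,0,0,18.2,0],
    [0.022,-0.052,0,0,0,18.2,0],
    [0.022,-0.052,0,0,0,18.2,0],
    [0.022,-0.052,0,0,0,18.2,0]
  ]
}}

```text
time_s: 9.15
position: [0.4967, 0.2947, 0.2628]
eef_rot: [-3.121, -0.36, -0.0]
contact_force: [-0.4, -0.1, 0.7]
gripper_width: 0.0931
gripper_force: 0.0
```

```bash
python3 - <<'E'
from go import *
go([.496,.298,.25],-77.1)
snap('wrist','w3'); snap('side','s3'); snap('top','t3')
w=load('w3')['pixels']; s=load('s3')['pixels'][190:400,200:480]
o=np.hstack([cv2.resize(w,(480,360)),cv2.resize(s,(320,240)) if 0 else np.pad(cv2.resize(s,(320,240)),((0,120),(0,0),(0,0)))])
cv2.imwrite('pics/c3.png',o[:,:,::-1])
E
```

```text
9.15 [0.4967 0.2947 0.2628] yaw -76.84 shift [ 0.     -0.0034  0.0128] turn z 0.2551029420874187 q7 -1.5533980936844172
```

View pics/c3.png

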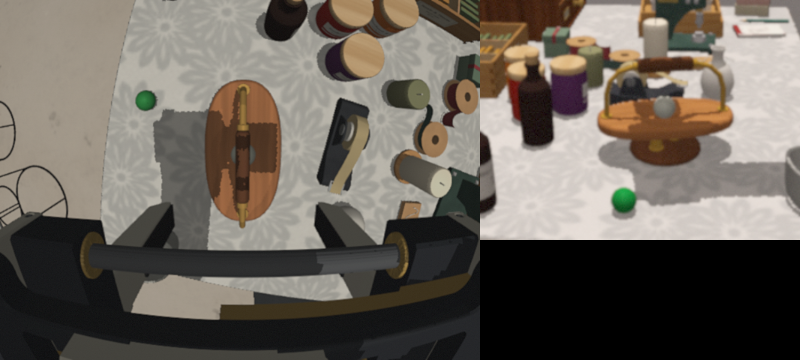

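Crop: the candle stands upright on the coaster at wrist px ~(570,240). The grip runs vertically at wrist px ~(324,177)–(324,240), and the ball lies mid-dish beneath it. I'm refining the grip axis.

```bash
python3 - <<'E'
from h import *
d=load('w3'); im=np.ascontiguousarray(d['pixels'][:,:,::-1]); hsv=cv2.cvtColor(im,cv2.COLOR_BGR2HSV)
k=((hsv[...,1]>90)).astype(np.uint8); k[:, :255]=0;k[:,390:]=0;k[:95]=0;k[308:]=0
cs,_=cv2.findContours(k,cv2.RETR_EXTERNAL,cv2.CHAIN_APPROX_NONE); h=cv2.convexHull(max(cs,key=cv2.contourArea))[:,0]
print(h.min(0),h.max(0))
P=np.array([onz(d,u,v,.058,True)[:2] for u,v in h if v<280]); print('dish',cv2.fitEllipse((P*1000).astype(np.float32)))
cv2.imwrite('pics/c4.png',cv2.resize(im[95:320,240:420],None,fx=2.6,fy=2.6,interpolation=cv2.INTER_CUBIC))
t=load('t3'); im=t['pixels']; g=cv2.cvtColor(np.ascontiguousarray(im),cv2.COLOR_RGB2HSV)
E
```

```text
[274 107] [374 303]
dish ((494.18524169921875, 297.18719482421875), (112.57331848144531, 220.55026245117188), 102.77592468261719)
```

View pics/c4.png

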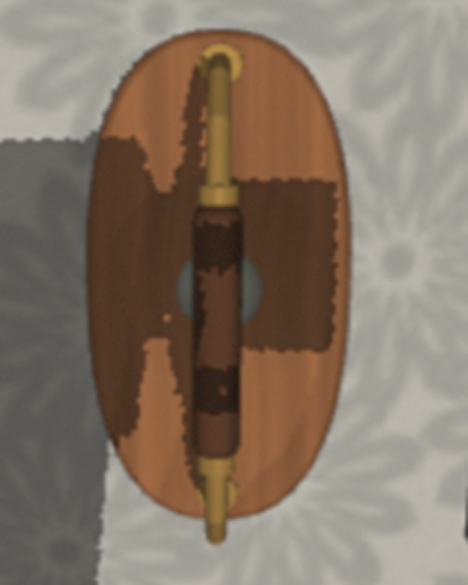

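The grip spans crop (219,205) to (216,458), which is wrist px (324.2,173.8)–(323.1,271.2). The ball sits centred behind it.

```bash
python3 - <<'E'
from go import *
d=load('w3')
a=onz(d,324.2,173.8,.146,True);b=onz(d,323.1,271.2,.146,True); print(a,b,(a+b)/2,np.hypot(*(a-b)[:2]),np.degrees(np.arctan2((a-b)[1],(a-b)[0])))
go([.495,.2975,.25],-77.2)
E
```

```text
[0.53557223 0.3056018  0.146     ] [0.4532198  0.28732009 0.146     ] [0.49439602 0.29646095 0.146     ] 0.08435723507329287 12.516320654682064
9.3 [0.4967 0.2951 0.2626] yaw -76.86 shift [-0.0011 -0.0027  0.0126] turn z 0.344768616245986 q7 -1.5539745600827355
```

Request:
{"fn": "play_rows", "kwargs": {
  "series": [
    [-0.0017,-0.0025,0.02,0,0,0.5,0],
    [-0.0017,-0.0025,0.045,0,0,0.5,0],
    [-0.0017,-0.0025,0.07,0,0,0.5,0.2],
    [-0.0017,-0.0025,0.095,0,0,0.5,0.3],
    [-0.0017,-0.0025,0.115,0,0,0.5,0.4],
    [-0.0017,-0.0025,0.128,0,0,0.5,0.5],
    [-0.0017,-0.0025,0.136,0,0,0.5,0.6],
    [-0.0017,-0.0025,0.139,0,0,0.5,0.65],
    [-0.0017,-0.0025,0.139,0,0,0.5,0.7],
    [-0.0017,-0.0025,0.139,0,0,0.5,0.7]
  ],
  "force": 5
}}

```text
time_s: 10.3
position: [0.4947, 0.2979, 0.1241]
eef_rot: [-3.122, -0.347, -0.002]
contact_force: [-0.3, 0.5, -0.2]
gripper_width: 0.0337
gripper_force: 0.0
```

```bash
python3 - <<'E'
from go import *
go([.4945,.297,.1235],-77.4); print(ctrl.state()['gripper_width'],ctrl.state()['contact_force'])
w=snap('wrist','w4')['pixels']; cv2.imwrite('pics/c5.png',np.ascontiguousarray(cv2.resize(w[60:360,170:500],(660,600))[:,:,::-1]))
E
```

```text
10.3 [0.4947 0.2979 0.1241] yaw -77.33 shift [-0.0004  0.0008  0.0006] turn z 0.06983047562943057 q7 -1.4099067647628785
0.03365541022349306 [-0.26536628  0.47900199 -0.15401073]
```

View pics/c5.png

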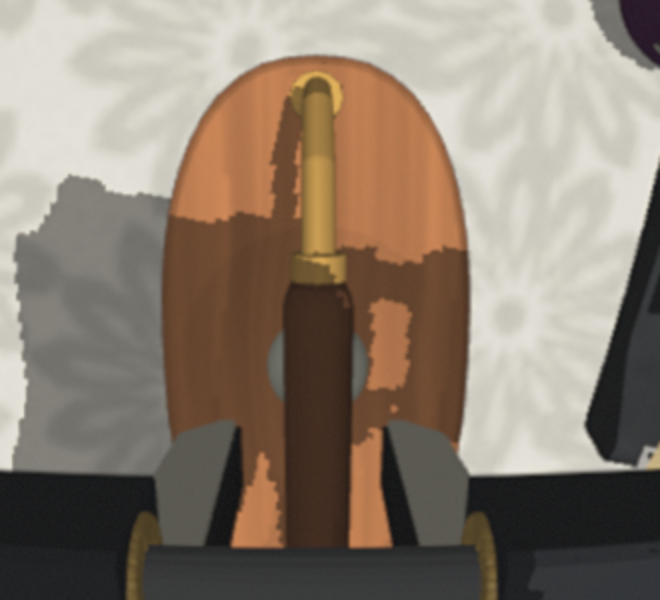

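The grip is centred between the fingers to about 1 mm. I'm closing slowly.

Request:
{"fn": "play_rows", "kwargs": {
  "series": [
    [0,0.001,0,0,0,0,0.72],
    [0,0.001,0,0,0,0,0.74],
    [0,0.001,0,0,0,0,0.76],
    [0,0.001,0,0,0,0,0.78],
    [0,0.001,0,0,0,0,0.8],
    [0,0.001,0,0,0,0,0.815],
    [0,0.001,0,0,0,0,0.825],
    [0,0.001,0,0,0,0,0.835],
    [0,0.001,0,0,0,0,0.85],
    [0,0.001,0,0,0,0,0.87]
  ]
}}

```text
time_s: 11.35
position: [0.4946, 0.2965, 0.1235]
eef_rot: [3.122, 0.346, 0.0]
contact_force: [-0.2, -1.0, 0.5]
gripper_width: 0.0157
gripper_force: 5.0
```

Request:
{"fn": "play_rows", "kwargs": {
  "series": [
    [0,0,0,0,0,0,0.9],
    [0,0,0,0,0,0,0.9],
    [0,0,0,0,0,0,0.9],
    [0,0,0,0,0,0,0.9]
  ],
  "force": 25
}}

```text
time_s: 11.75
position: [0.4946, 0.2967, 0.1235]
eef_rot: [3.122, 0.347, 0.0]
contact_force: [0.7, -1.8, 1.4]
gripper_width: 0.0158
gripper_force: 25.0
```

```bash
python3 - <<'E'
from go import *
go([.4945,.297,.1235],-77.4); s=ctrl.state(); print(s['gripper_width'],s['gripper_force'],s['contact_force'],s['moment'])
E
```

```text
11.75 [0.4946 0.2967 0.1235] yaw -77.33 shift [ 0.     -0.0003 -0.    ] turn z 0.0688091369903816 q7 -1.4081224829570718
0.015832190727303377 25.004298985004425 [ 0.72231432 -1.81188942  1.37764396] [-0.60226974  0.17067225  0.02244365]
```

Request:
{"fn": "play_rows", "kwargs": {
  "series": [
    [0,0,0,0,0,-0.3,0.9],
    [0,0,0,0,0,-0.9,0.9],
    [0,0,0,0,0,-1.8,0.9],
    [0,0,0,0,0,-3.0,0.9],
    [0,0,0,0,0,-4.4,0.9],
    [0,0,0,0,0,-6.0,0.9],
    [0,0,0,0,0,-7.8,0.9],
    [0,0,0,0,0,-9.8,0.9],
    [0,0,0,0,0,-11.8,0.9],
    [0,0,0,0,0,-13.8,0.9]
  ]
}}

```text
time_s: 12.75
position: [0.4944, 0.2967, 0.1234]
eef_rot: [3.057, 0.724, -0.0]
contact_force: [0.1, -0.7, -0.3]
gripper_width: 0.0158
gripper_force: 25.0
```

Request:
{"fn": "play_rows", "kwargs": {
  "series": [
    [0,0,0,0,0,-2,0.9],
    [0,0,0,0,0,-4,0.9],
    [0,0,0,0,0,-6,0.9],
    [0,0,0,0,0,-8,0.9],
    [0,0,0,0,0,-10,0.9],
    [0,0,0,0,0,-12,0.9],
    [0,0,0,0,0,-14,0.9],
    [0,0,0,0,0,-16,0.9],
    [0,0,0,0,0,-18,0.9],
    [0,0,0,0,0,-20,0.9]
  ]
}}

```text
time_s: 13.75
position: [0.4944, 0.2968, 0.1234]
eef_rot: [2.885, 1.244, -0.0]
contact_force: [0.0, -0.4, -1.8]
gripper_width: 0.0155
gripper_force: 25.0
```

Request:
{"fn": "play_rows", "kwargs": {
  "series": [
    [0,0,0,0,0,-2,0.9],
    [0,0,0,0,0,-4,0.9],
    [0,0,0,0,0,-6,0.9],
    [0,0,0,0,0,-8,0.9],
    [0,0,0,0,0,-10,0.9],
    [0,0,0,0,0,-12,0.9],
    [0,0,0,0,0,-14,0.9],
    [0,0,0,0,0,-16,0.9],
    [0,0,0,0,0,-18,0.9],
    [0,0,0,0,0,-20,0.9]
  ]
}}

```text
time_s: 14.75
position: [0.4945, 0.2968, 0.1234]
eef_rot: [2.625, 1.726, -0.0]
contact_force: [-1.8, -0.3, -2.1]
gripper_width: 0.0156
gripper_force: 25.0
```

```bash
python3 - <<'E'
from go import *
go([.4946,.2967,.1235],11.7); s=ctrl.state(); print(s['gripper_width'],s['gripper_force'],s['contact_force'],s['moment'])
E
```

```text
14.75 [0.4945 0.2968 0.1234] yaw -23.36 shift [-0.      0.0002 -0.0001] turn z -35.06361167901919 q7 -0.7246152386345145
0.015571368159810675 25.001520216464996 [-1.77204926 -0.26234108 -2.05666791] [-0.07025487  0.11872793  0.05271943]
```

Request:
{"fn": "play_rows", "kwargs": {
  "series": [
    [0,0,0,0,0,-2,0.9],
    [0,0,0,0,0,-4,0.9],
    [0,0,0,0,0,-6,0.9],
    [0,0,0,0,0,-8,0.9],
    [0,0,0,0,0,-10,0.9],
    [0,0,0,0,0,-12,0.9],
    [0,0,0,0,0,-14,0.9],
    [0,0,0,0,0,-16,0.9],
    [0,0,0,0,0,-18,0.9],
    [0,0,0,0,0,-20,0.9]
  ]
}}

```text
time_s: 15.75
position: [0.4945, 0.2968, 0.1234]
eef_rot: [2.286, 2.155, -0.0]
contact_force: [-0.2, 0.1, -3.6]
gripper_width: 0.0157
gripper_force: 25.0
```

Request:
{"fn": "play_rows", "kwargs": {
  "series": [
    [0,0,0,0,0,-2,0.9],
    [0,0,0,0,0,-4,0.9],
    [0,0,0,0,0,-6,0.9],
    [0,0,0,0,0,-7.9,0.9],
    [0,0,0,0,0,-9.6,0.9],
    [0,0,0,0,0,-11.2,0.9],
    [0,0,0,0,0,-12.6,0.9],
    [0,0,0,0,0,-13.8,0.9],
    [0,0,0,0,0,-14.7,0.9],
    [0,0,0,0,0,-15.3,0.9]
  ]
}}

```text
time_s: 16.75
position: [0.4944, 0.2968, 0.1234]
eef_rot: [-1.981, -2.439, 0.0]
contact_force: [0.5, -0.1, -2.7]
gripper_width: 0.0156
gripper_force: 25.0
```

Request:
{"fn": "play_rows", "kwargs": {
  "series": [
    [0,0,0,0,0,-0.3,0.9],
    [0,0,0,0,0,-0.4,0.9],
    [0,0,0,0,0,-0.4,0.9],
    [0,0,0,0,0,-0.4,0.9]
  ]
}}

```text
time_s: 17.15
position: [0.4945, 0.2968, 0.1234]
eef_rot: [1.974, 2.444, -0.0]
contact_force: [-0.2, -0.9, -4.8]
gripper_width: 0.0159
gripper_force: 25.0
```

```bash
python3 - <<'E'
from go import *
go([.4946,.2967,.1235],12.6); s=ctrl.state(); print(s['gripper_width'],s['gripper_force'],s['contact_force'],s['moment'])
w=snap('wrist','w5')['pixels']; a=snap('side','s5')['pixels'][190:400,200:480]
o=np.hstack([cv2.resize(w[0:400,60:600],(486,360)),np.pad(cv2.resize(a,(312,234)),((0,126),(0,0),(0,0)))])
cv2.imwrite('pics/c6.png',o[:,:,::-1])
E
```

```text
17.15 [0.4945 0.2968 0.1234] yaw 12.17 shift [-0.0001  0.0001 -0.0001] turn z -0.43435096408887475 q7 -0.27263826684454984
0.01585897759343971 24.999360144138336 [-0.19178179 -0.85949433 -4.75640554] [-0.05349002  0.09807466 -0.03544463]
```

View pics/c6.png

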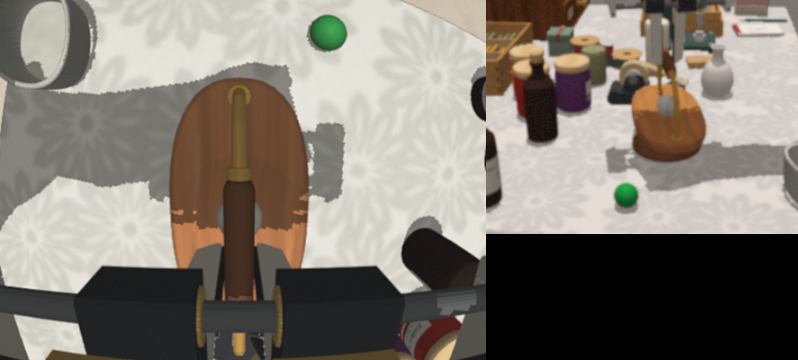

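The dish is now crosswise, with the ball centred at crop (240,217). I'm lifting gently and checking that it isn't caught.

Request:
{"fn": "play_rows", "kwargs": {
  "series": [
    [0,0,0,0,0,0,0.9],
    [0,0,0,0,0,0,0.9],
    [0,0,-0.0005,0,0,0,0.9],
    [0,0,-0.001,0,0,0,0.9],
    [0,0,-0.0017,0,0,0,0.9],
    [0,0,-0.0025,0,0,0,0.9],
    [0,0,-0.0034,0,0,0,0.9],
    [0,0,-0.0043,0,0,0,0.9],
    [0,0,-0.005,0,0,0,0.9],
    [0,0,-0.0055,0,0,0,0.9]
  ],
  "force": 35
}}

```text
time_s: 18.25
position: [0.4945, 0.2968, 0.129]
eef_rot: [1.973, 2.444, 0.0]
contact_force: [0.5, -0.9, -4.3]
gripper_width: 0.0151
gripper_force: 35.0
```

```bash
python3 - <<'E'
from go import *
go([.4946,.2967,.2285],12.6); s=ctrl.state(); print(s['gripper_width'],s['gripper_force'],s['contact_force'],s['moment'])
E
```

```text
18.25 [0.4945 0.2968 0.129 ] yaw 12.17 shift [-0.0001  0.0001 -0.0995] turn z -0.4279770903300584 q7 -0.2745313550333332
0.015145911238146532 34.999001026153564 [ 0.45167619 -0.87491861 -4.25483063] [-0.01807458  0.04940569 -0.0150097 ]
```

Only the dish's own weight shows (about 4.3 N), so it's free. I'm continuing up.

Request:
{"fn": "play_rows", "kwargs": {
  "series": [
    [0,0,-0.001,0,0,0,0.9],
    [0,0,-0.0025,0,0,0,0.9],
    [0,0,-0.0045,0,0,0,0.9],
    [0,0,-0.007,0,0,0,0.9],
    [0,0,-0.01,0,0,0,0.9],
    [0,0,-0.013,0,0,0,0.9],
    [0,0,-0.016,0,0,0,0.9],
    [0,0,-0.019,0,0,0,0.9],
    [0,0,-0.022,0,0,0,0.9],
    [0,0,-0.025,0,0,0,0.9]
  ]
}}

```text
time_s: 19.25
position: [0.4945, 0.2968, 0.1542]
eef_rot: [1.973, 2.444, 0.0]
contact_force: [-0.4, 0.6, -3.6]
gripper_width: 0.0158
gripper_force: 35.0
```

Request:
{"fn": "play_rows", "kwargs": {
  "series": [
    [0,0,-0.003,0,0,0,0.9],
    [0,0,-0.006,0,0,0,0.9],
    [0,0,-0.01,0,0,0,0.9],
    [0,0,-0.014,0,0,0,0.9],
    [0,0,-0.018,0,0,0,0.9],
    [0,0,-0.022,0,0,0,0.9],
    [0,0,-0.026,0,0,0,0.9],
    [0,0,-0.03,0,0,0,0.9],
    [0,0,-0.034,0,0,0,0.9],
    [0,0,-0.038,0,0,0,0.9]
  ]
}}

```text
time_s: 20.25
position: [0.4945, 0.2968, 0.1923]
eef_rot: [1.973, 2.444, -0.0]
contact_force: [0.6, 0.2, -5.0]
gripper_width: 0.016
gripper_force: 35.0
```

Request:
{"fn": "play_rows", "kwargs": {
  "series": [
    [0,0,-0.004,0,0,0,0.9],
    [0,0,-0.008,0,0,0,0.9],
    [0,0,-0.012,0,0,0,0.9],
    [0,0,-0.016,0,0,0,0.9],
    [0,0,-0.02,0,0,0,0.9],
    [0,0,-0.024,0,0,0,0.9],
    [0,0,-0.0275,0,0,0,0.9],
    [0,0,-0.0305,0,0,0,0.9],
    [0,0,-0.033,0,0,0,0.9],
    [0,0,-0.035,0,0,0,0.9]
  ]
}}

```text
time_s: 21.25
position: [0.4945, 0.2968, 0.2271]
eef_rot: [1.973, 2.444, 0.0]
contact_force: [-0.4, -0.0, -5.1]
gripper_width: 0.0155
gripper_force: 35.0
```

Request:
{"fn": "play_rows", "kwargs": {
  "series": [
    [0,0,-0.0012,0,0,0,0.9],
    [0,0,-0.002,0,0,0,0.9],
    [0,0,-0.002,0,0,0,0.9],
    [0,0,-0.002,0,0,0,0.9],
    [0,0,-0.002,0,0,0,0.9],
    [0,0,-0.002,0,0,0,0.9],
    [0,0,-0.002,0,0,0,0.9],
    [0,0,-0.002,0,0,0,0.9],
    [0,0,-0.002,0,0,0,0.9],
    [0,0,-0.002,0,0,0,0.9]
  ]
}}

```text
time_s: 22.25
position: [0.4945, 0.2968, 0.2289]
eef_rot: [1.973, 2.444, -0.0]
contact_force: [-0.4, 0.3, -4.6]
gripper_width: 0.0156
gripper_force: 35.0
```

```bash
python3 - <<'E'
from go import *
go([.4945,.2967,.2285],12.6); s=ctrl.state(); print(s['gripper_width'],s['gripper_force'],s['contact_force'],s['moment'],abs(s['qd']).max())
w=snap('wrist','w7')['pixels']; a=snap('side','s7')['pixels'][110:400,180:480]
o=np.hstack([cv2.resize(w[0:400,60:600],(432,320)),cv2.resize(a,(331,320))])
cv2.imwrite('pics/c7.png',o[:,:,::-1])
E
```

```text
22.25 [0.4945 0.2968 0.2289] yaw 12.17 shift [-0.0001 -0.      0.0004] turn z -0.42800503078671426 q7 -0.3105612971887153
0.0156334026142119 34.99898850917816 [-0.38014352  0.2713821  -4.59184488] [-0.06878386  0.08986865  0.00846573] 0.0016426563333031814
```

View pics/c7.png

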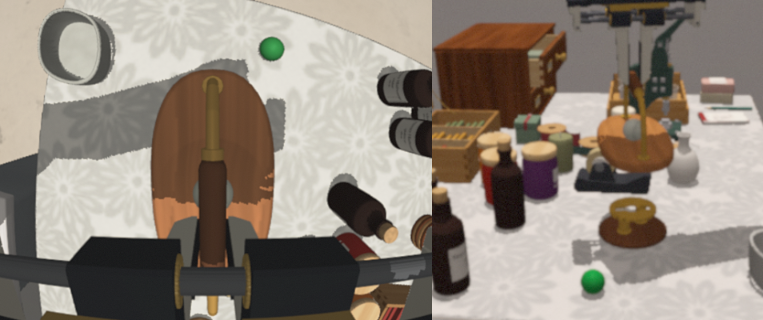

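The dish hangs level above the stand, crosswise and at rest, with the ball centred. The candle stood upright on the coaster when last seen. I'm handing in.

```bash
python3 -c "
from plant import ctrl
print(ctrl.job_done())"
```

```text
the job is handed in; nothing more can be done
None
```

I stood the cream candle on the coaster, unlocked the dish with a quarter turn anticlockwise, and handed in with it held level and at rest about 10 cm above the stand, ball centred; the hand-in returned no verdict.

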